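# Open the stuck polishing-wax jar in the cam vice

### The arm

A 6-joint arm with a two-finger parallel gripper is mounted at the origin on the work surface. World frame = base frame: x ahead of the robot, y to its left, z up, the work surface at z = 0. Lengths are in mm, angles in rad, forces in N, time in s.
With the tool pointing down it reaches from about 350 to 875 mm from the base axis. Payload 4.2 kg.
Tool frame: the origin (TCP) lies between the finger pads; the fingertips stand 17 mm ahead of it and the grasp point (between the pads) lies 2 mm behind it (nose_length is the distance from the TCP to the fingertips, in mm); z points along the fingers, y is the direction in which the jaws open and shut (so a half turn about z gives the same grasp; the last joint's range is limited). The gripper opens to 85 mm and grips with 20 to 120 N. Pads are 22 mm wide; open, the fingers measure 114 mm over their backs; the gripper's body (76 mm by 85 mm) begins 54 mm behind the grasp point. The pads swing forward as they close: fully open they stand 13 mm farther back than shut.
Start: joints at [-1.039, 0.385, 0.008, 0, -1.194, -0.259], TCP at [168.41, -601.862, 248.312] pointing down, gripper open.
Joint ranges: [-3.14, 3.14], [-1.21, 2.06], [-1.07, 1.41], [-3.16, 2.05], [-2.99, -0.16], [-3.1, 3.1]. Speed limits (rad/s): [2.79, 2.79, 3.14, 3.14, 3.14, 3.14].

### API

Orientations are given as a unit quaternion [x, y, z, w].
In Python, from bench import * gives the robot as it stands.
- The arm moves only by the tool jog_arm, never from a script. Its argument "increments" is a list of rows, each a list of 4 numbers: the shift along the tool's x, y, z in m, then the turn about the tool's z in degrees. A call has 1 to 10 rows; each row is the pose to reach, as a shift and turn from the pose measured when the call began, along the tool's axes at that moment; what a row does not reach only later rows make up. A row lasts 1/8 s, in which the tool goes at most 62.5 mm and 10.7 degrees, less where a joint would pass 70% of its speed; a pose out of reach is approached as far as the arm can. A call with a gripper value outside its range is refused whole. "hand" is the gripper's target within -1 to 1 (fully open at 1, half-way at 0, shut at -1), set as the call begins (left out, the last holds). The fingers move at their own pace and stop on an object; the grip force is fixed at half the most. Time passes only in rows, so rows that repeat a pose let the fingers close. It gives the time, the measured TCP pose, the force and the opening at its end, in the units of the state.
- read_state(): the state, without advancing time (a new reading comes with each control period).
- get_image(name): name is "side" or "top"; returns the picture (384x512x3 uint8, red, green, blue); there is no depth.
- calibration(name): a dict with "fx", "fy", "cx", "cy" (pixels), "position" and "rotation" of the camera in the world. Camera axes: x right, y up, looking along -z (the intrinsics and any distortion apply to the point x, -y, -z); pixel columns grow to the right and rows downward; lengths in mm; the calibration is good to about 2 mm. A picture is of the moment at which its call begins. calibration takes no time and is no camera call.
- job_done(): hands the job in, once; it reports no verdict.
The state is a dict: "clock": time; "joints": joint angles; "joint_vel": joint speeds; "joint_efforts": joint torques, N m; "position": TCP position; "ee_rot": TCP orientation; "contact_force": force on the tool from outside, world axes, zero at the start; "wrist_torque": the same for the moment, N m; "gripper_width": finger opening in mm.
Only numpy, scipy, OpenCV 4.12 (cv2) and the standard library are available. Lean on these libraries where they do the work, as an engineer would, in place of code of your own. Each camera call takes 0.05 s, during which the arm holds its last target.

### The job

Brace the amber wax jar by swinging the vice's cam lever all the way closed, then unscrew its tight black cap counter-clockwise and stop turning once the threads let go, without the jar turning, slipping or lifting in the jaws. Lift the cap straight off and finish still holding it, level and steady just above the jar's mouth, with the jar still clamped; leave everything else on the bench where it is.

Things in the scene. Friction and masses are not known exactly. Their poses are not given: they have to be found in the camera images.
- vice: Grey cast cam vice bolted to the bench, bed 110 x 235 mm, 12 mm thick, jaw tops 57 mm above the bench. Origin on the bench under the centre of the jaws, z up. Jaws close along its y: fixed jaw at +y, moving jaw at -y, each with a rubber V; clamping centres the jar on the origin within 1 mm (before, it stands loose, up to 3 mm off). The cam block and lever lie beyond the moving jaw, at -y
- lever (a joint): Cam lever angle, rad: 0 fully open, 1.5 the stop, fully closed; grows as the lever turns clockwise seen from above. Starts between 0 and 0.25. The jaw meets the jar at about 0.9; it takes up to 8 N at the knob and stays where it is left. Past 1.4 it counts as fully closed and clamps the jar with some 35 N, firm enough for the cap's torque
- lever_knob (a point): Centre of the upright black grip on the end of the lever: round, 24 mm across, 40 mm tall, from 57 to 97 mm above the bench; this point is at 80 mm, 80 mm from the pivot. The 14 mm wide steel arm runs below the grip at 49 to 57 mm above the bench. Only its position matters
- lever_pivot (a point): Axis of the cam lever's vertical pivot, 53 mm above the bench, 110 mm from the vice's origin towards the vice's -y. When closed the lever arm points along the vice's -x, so the knob is then 80 mm from the pivot in that direction; when open it points away from the jaws, along the vice's -y
- cap_center (a point): Centre of the jar's black ribbed cap, half-way up: 60 mm across, 20 mm tall, bottom edge 10 mm below this point and 16 mm below the jar's rim while on; z up along its axis. The jar below is 58 mm across, so fingertips may reach down beside it; jaw tops are 40 mm below this point. Breaking it loose takes about 0.5 N m: grip firmly, 30 N or more. Its x axis is in line with the jar's while tight
- jar: Round amber glass jar of hard wax, 58 mm across, 91 mm tall to its rim without the cap, 0.3 kg, loose on the vice's 12 mm thick bed between the open jaws. Origin at the centre of its underside, z up
- jar_rim (a point): Centre of the jar's mouth, level with its rim, 91 mm above the jar's underside; x axis is the jar's own. Twist-off neck with four short right-handed threads: the cap's lugs let go after 38 deg (0.66 rad) counter-clockwise seen from above, the cap then lifts straight off; at 74 deg (1.3 rad) the lugs run against the next threads. Turn about 56 deg (1.0 rad), then lift
- jar_label (a point): Middle of the cream label on the jar's side, 29 mm from the jar's axis, 36 mm above the jar's underside
- stone_green: Pale green seal stone standing, 28 x 28 x 62 mm, origin under its centre; not to be disturbed
- stone_tan: Tan seal stone lying, 66 x 30 x 30 mm, origin under its centre; not to be disturbed
- stone_pink: Pink seal stone standing, 30 x 30 x 50 mm, origin under its centre; not to be disturbed
- brush: Waxing brush lying on the bench; not to be disturbed
- oil: Small clear oil bottle, 40 mm across, 110 mm tall, origin under its centre; not to be disturbed
- sanding_block: Cork sanding block, 80 x 40 x 28 mm, origin under its centre; not to be disturbed
- caliper: Slide caliper lying flat, 200 mm long, origin under its middle; not to be disturbed
Mind the look-alikes: they are no part of the job. Of the things that look like the part that bears cap_center, the smaller one is meant.

How it is judged (in metres and radians):
On the way, in this order (a step that is already met when the one before it is completed fails the run):
1. the lever is fully closed and the jar is clamped, its cap still tight (value of joint lever above 1.4 rad and contact force between jar and vice above 15 N and angle between the x axis of cap_center and the x axis of jar_rim, either way round below 0.3 rad), for 0.2 s.
2. the cap has been unscrewed until its lugs are clear of the threads, still sitting on the neck (angle between the x axis of cap_center and the x axis of jar_rim, either way round above 0.64 rad and z of cap_center in the frame of jar_rim below 0 m and value of joint lever above 1.4 rad), for 0.1 s.
At the end, for the whole second after the job is handed in: The gripper still holds the cap, level within 10 deg and still, its bottom edge 3 to 50 mm above the jar's rim and centred over the mouth within 20 mm, touching nothing of the jar; the lever is fully closed (past 1.4 rad) and the jar still stands upright and clamped on the vice's bed (z of cap_center in the frame of jar_rim between 0.013 and 0.06 m and horizontal distance between cap_center and jar_rim below 0.02 m and angle between cap_center's own z axis and vertical below 0.17 rad and contact force between the fingers and cap above 1 N and contact force between cap and jar below 0.2 N and linear speed of cap below 0.03 m/s and value of joint lever above 1.4 rad and contact force between jar and vice above 15 N and angle between jar's own z axis and vertical below 0.1 rad and z of jar in the frame of vice below 0.02 m); the arm keeps its last pose, push and grip.
It fails at once if the jar is turned in the jaws, pulled along or lifted (its label moves more than 10 mm) (distance of jar_label from where it was at the start of the episode above 0.01 m).
It fails at once if the cap is turned on past the release of its threads (more than 80 deg) (angle between the x axis of cap_center and the x axis of jar_rim, either way round above 1.4 rad).
It fails at once if another thing on the bench is disturbed (moved more than 25 mm) (distance of any of stone_green, stone_tan, stone_pink, brush, oil, sanding_block, caliper from where it was at the start of the episode above 0.025 m).
It also fails if it takes over 48 s, if anything falls off the work surface, if the arm or the gripper's body presses on something with over 40 N, if the wrist force passes 120 N, or if a joint passes its speed limit or range.

## Working session

There is one attempt and no reset: what is moved stays moved. The work goes in short steps, Python scripts to look and compute and a tool call to move; the robot and the scene stay as the last step left them, time stands still between calls to the robot, and variables do not carry over. Pictures are saved under pics/ and viewed, and the job is handed in when it is done.

Besides the shell and the picture viewer there is one more tool, called as name(argument=value, ...) on one line, values as JSON. jog_arm: Moves the arm, as the interface text tells. Its arguments: {"type":"object","properties":{"increments":{"type":"array"},"hand":{"type":"number"}},"required":["increments"]}

```bash
ls; mkdir -p pics; python3 - <<'E'
from bench import *
import cv2
s=read_state(); print(s)
for n in ("top","side"):
    im=get_image(n); cv2.imwrite(f"pics/{n}0.png",im[:,:,::-1]); print(n,calibration(n))
E
```

```text
pics
{'clock': 0.0, 'joints': array([-1.03936859e+00,  3.85577452e-01,  6.60026041e-03, -5.12876766e-04,
       -1.19396258e+00, -2.58592647e-01]), 'joint_vel': array([ 6.07714106e-04, -4.81789635e-04, -3.00336764e-04, -4.80399383e-05,
        6.35387499e-04, -1.98897395e-03]), 'joint_efforts': array([-3.98470847e-04, -3.92286837e+01,  1.88399130e+01,  4.18635160e+00,
       -4.74380751e-03,  1.94896600e-06]), 'position': array([ 168.28524889, -601.34854321,  247.19684617]), 'ee_rot': array([-1.35901001e-01,  9.90721814e-01,  1.08090981e-03, -1.92427487e-04]), 'contact_force': array([-0.28429085,  0.12962056, -0.22029507]), 'wrist_torque': array([-0.03483187, -0.02401959, -0.00497211]), 'gripper_width': 85.42256048149119}
top {'fx': 476.0653564740928, 'fy': 476.0653564740928, 'cx': 260.1778476766442, 'cy': 182.5019901047848, 'position': array([ 383.23796109,  -55.55850077, 1619.75554309]), 'rotation': array([-0.05038519,  0.04416233,  0.70686047, -0.70417278])}
side {'fx': 427.2227343853867, 'fy': 427.2227343853867, 'cx': 255.53962727771184, 'cy': 190.40406622924067, 'position': array([-145.61350376,  624.12654178,  834.92458007]), 'rotation': array([-0.18008747,  0.40390229,  0.81363848, -0.37739087])}
```

View pics/top0.png

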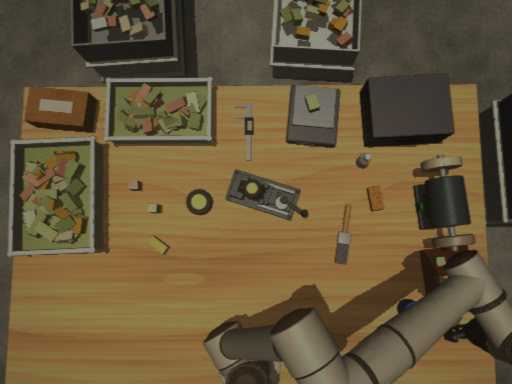

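View pics/side0.png

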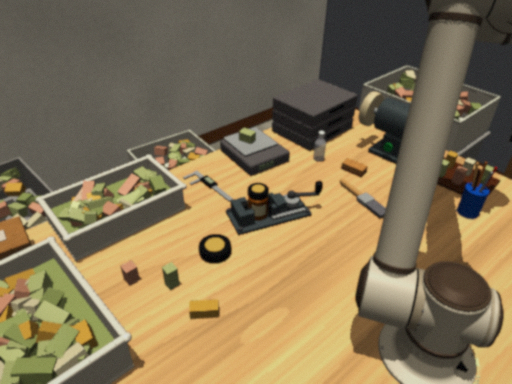

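The top view shows the vice near (263,194), with the capped jar at about (252,188) and the knob at about (304,213). The big look-alike lid is at (199,202). I'll enlarge the crops next.

```bash
cat > h.py <<'E'
import numpy as np, cv2
from scipy.spatial.transform import Rotation as R
from bench import *
def ray(n,u,v):
    c=calibration(n); d=np.array([(u-c['cx'])/c['fx'],-(v-c['cy'])/c['fy'],-1.])
    return np.array(c['position']),R.from_quat(c['rotation']).apply(d)
def onz(n,u,v,z):
    p,d=ray(n,u,v); return p+d*(z-p[2])/d[2]
def two(a,b):
    p,d=ray("top",*a);q,e=ray("side",*b); d=d/np.linalg.norm(d);e=e/np.linalg.norm(e)
    s=np.linalg.lstsq(np.c_[d,-e],q-p,rcond=None)[0]; A=p+s[0]*d;B=q+s[1]*e
    return (A+B)/2,np.linalg.norm(A-B)
def proj(n,P):
    c=calibration(n); x=R.from_quat(c['rotation']).inv().apply(np.array(P,float)-c['position'])
    return c['cx']+c['fx']*x[0]/-x[2], c['cy']+c['fy']*x[1]/x[2]
def crop(n,u0,v0,w,h,k,name,im=None):
    if im is None: im=get_image(n)
    c=cv2.resize(im[v0:v0+h,u0:u0+w],None,fx=k,fy=k,interpolation=cv2.INTER_CUBIC)
    cv2.imwrite("pics/"+name,c[:,:,::-1])
E
python3 - <<'E'
from h import *
crop("top",0,0,1,1,1,"x.png",cv2.imread("pics/top0.png")[:,:,::-1])
crop("top",215,160,100,75,8,"t1.png",cv2.imread("pics/top0.png")[:,:,::-1])
crop("side",220,165,110,80,7,"s1.png",cv2.imread("pics/side0.png")[:,:,::-1])
print(onz("top",252.5,188,117),onz("top",304,213,97),onz("top",260,180,0),onz("top",270,180,0),onz("top",260,190,0))
E
```

```text
[568.02432144 -18.15057193 117.        ] [ 489.24332341 -182.26099172   97.        ] [609.9901437  -41.03920002   0.        ] [609.83663881 -75.39027969   0.        ] [575.39736086 -40.93008129   0.        ]
```

View pics/t1.png

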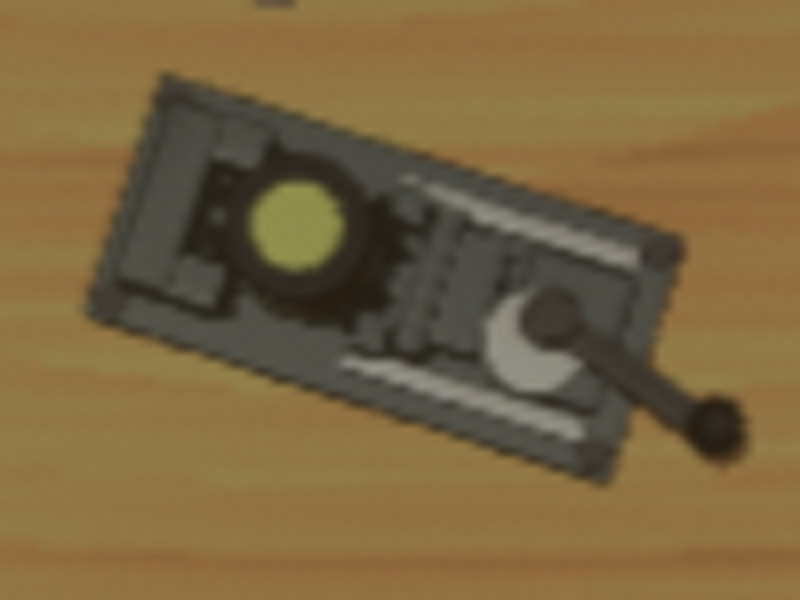

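View pics/s1.png

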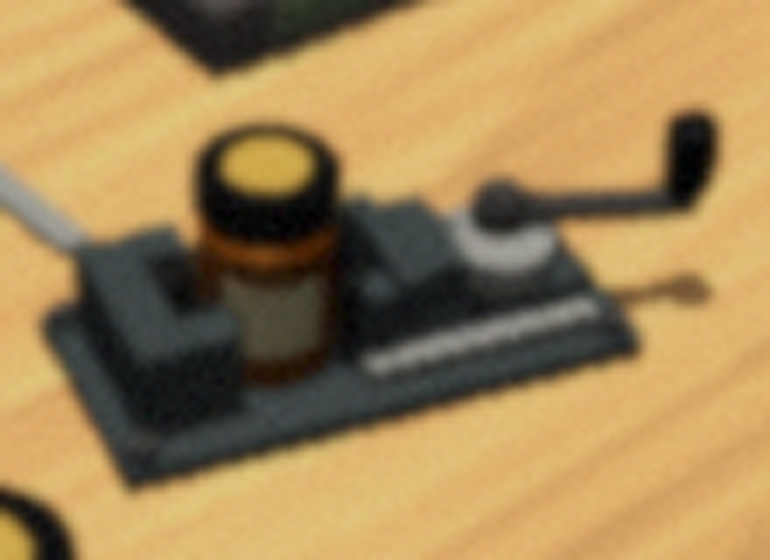

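```bash
python3 - <<'E'
from h import *
t=cv2.imread("pics/top0.png");s=cv2.imread("pics/side0.png")
def cen(im,box,lo,hi):
    u,v,w,h=box; m=cv2.inRange(cv2.cvtColor(im[v:v+h,u:u+w],cv2.COLOR_BGR2HSV),lo,hi)
    n,l,st,c=cv2.connectedComponentsWithStats(m); i=1+np.argmax(st[1:,4]); return c[i]+[u,v],st[i]
cp=lambda x,y:(215+(x+.5)/8-.5,160+(y+.5)/8-.5)
cs=lambda x,y:(220+(x+.5)/7-.5,165+(y+.5)/7-.5)
a,sa=cen(t,(238,175,28,28),(20,80,90),(40,255,255)); b,sb=cen(s,(245,180,28,16),(15,80,120),(40,255,255))
print("disc",a,sa,b,sb, "z107",onz("top",*a,107),onz("side",*b,107), two(a,b))
C=np.array([onz("top",*cp(*q),12)[:2] for q in((165,75),(683,240),(608,485),(88,318))]);print(C)
print([np.linalg.norm(C[i]-C[i-1]) for i in range(4)],C.mean(0))
yv=(C[0]-C[1])+(C[3]-C[2]); yv/=np.linalg.norm(yv); xv=np.array([yv[1],-yv[0]]); print("y",yv,"x",xv,np.degrees(np.arctan2(xv[1],xv[0])))
xx=(C[0]-C[3])+(C[1]-C[2]);print("x by width",xx/np.linalg.norm(xx))
print("pivot top",onz("top",*cp(553,312),60),"side",onz("side",*cs(498,203),60))
print("knob",onz("top",*cp(718,422),97),onz("side",*cs(694,122),97),two(cp(718,422),cs(694,122)))
E
```

```text
disc [251.43137255 187.83333333] [  8   8  12  11 102] [258.7979798  184.54040404] [  0   0  28  16 198] z107 [569.80640272 -14.47972518 107.        ] [584.13306385 -24.14763214 107.        ] (array([569.52311473, -13.57898575, 120.07639653]), np.float64(3.636408749529543))
[[ 646.919814     43.65721078]
 [ 574.89042765 -176.77150327]
 [ 471.10470752 -143.71163886]
 [ 542.65051881   75.94309419]]
[np.float64(109.15339750200654), np.float64(231.8987936034627), np.float64(108.92396585737663), np.float64(231.0129971720936)] [558.89136699 -50.22070929]
y [0.31015674 0.95068543] x [ 0.95068543 -0.31015674] -18.068676863714423
x by width [ 0.95405006 -0.29964726]
pivot top [ 539.58504427 -119.30791131   60.        ] side [ 537.3004811  -109.41074163   60.        ]
knob [ 491.43882837 -183.29358703   97.        ] [ 491.82968419 -175.91623675   97.        ] (array([ 493.66413052, -182.14102472,   92.65007435]), np.float64(4.88854151181568))
```

jog_arm(increments=[[-0.03,0.022,0,-4],[-0.08,0.06,0,-8],[-0.13,0.1,0,-13],[-0.185,0.14,0,-18],[-0.24,0.18,0,-23],[-0.295,0.22,0,-28],[-0.345,0.257,0,-33],[-0.39,0.291,0,-37],[-0.415,0.309,0,-40],[-0.424,0.316,-0.01,-40]], hand=1)

```text
clock: 1.35
position: [492.1, -180.9, 256.9]
ee_rot: [-0.468, 0.884, 0.002, -0.001]
contact_force: [-0.3, -0.1, -0.1]
gripper_width: 85.0
```

```bash
python3 - <<'E'
from h import *
s=read_state(); print(s['position'],s['joints'],R.from_quat(s['ee_rot']).as_matrix().round(3).tolist())
t=get_image("top"); d=get_image("side")
for n,im,b in(("top",t,(215,150,120,90)),("side",d,(220,120,140,105))):
    im=np.ascontiguousarray(im)
    cv2.imwrite(f"pics/{n}1full.png",im[:,:,::-1])
    k=5; u,v,w,h=b
    c=cv2.resize(im[v:v+h,u:u+w],None,fx=k,fy=k,interpolation=cv2.INTER_CUBIC)
    Rm=R.from_quat(s['ee_rot']).as_matrix()
    for P,col in ((s['position'],(255,0,0)),(s['position']+Rm@[0,43,4],(0,255,0)),(s['position']+Rm@[0,-43,4],(0,255,0)),((491.5,-183,97),(255,0,255)),((537,-119,57),(0,255,255)),((570.5,-14.5,107),(255,0,255))):
        p=proj(n,P); cv2.circle(c,(int((p[0]-u+.5)*k),int((p[1]-v+.5)*k)),4,col,1)
    cv2.imwrite(f"pics/{n}1.png",c[:,:,::-1])
E
```

```text
[ 492.09629059 -180.89437775  256.87383597] [-0.04381781  0.20878092 -0.21982373 -0.0024809  -1.14582497 -0.55223132] [[-0.562, -0.827, -0.004], [-0.827, 0.562, 0.002], [-0.0, 0.004, -1.0]]
```

View pics/top1.png

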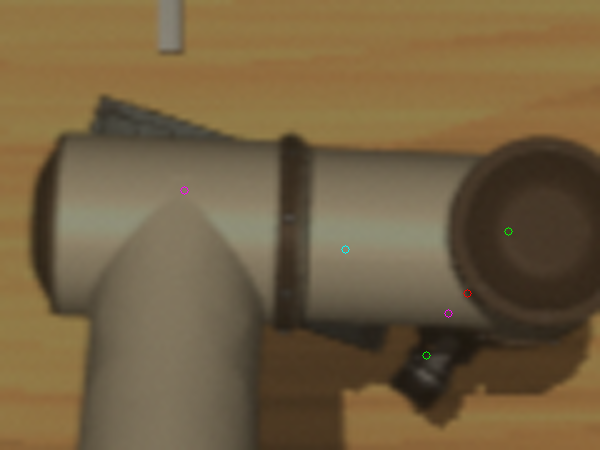

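View pics/side1.png

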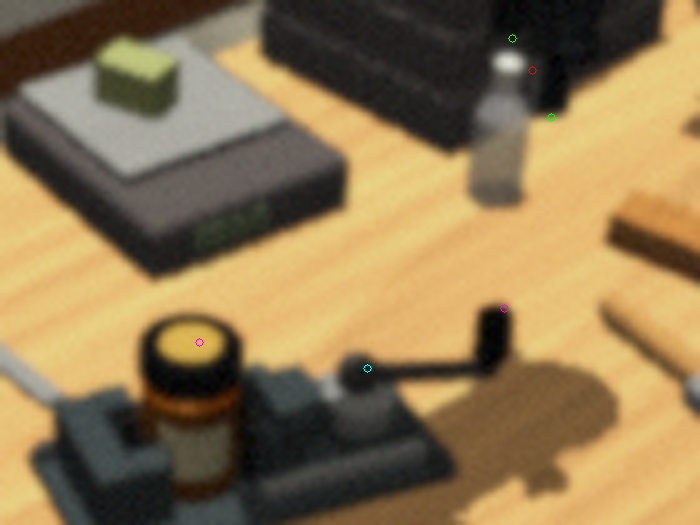

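```bash
python3 - <<'E'
from h import *
im=cv2.imread("pics/side1full.png")[:,:,::-1]
crop("side",290,60,80,90,6,"s2.png",np.clip(im.astype(float)*2.0,0,255).astype(np.uint8))
im=cv2.imread("pics/top1full.png")[:,:,::-1]
crop("top",280,190,70,60,8,"t2.png",np.clip(im.astype(float)*2.0,0,255).astype(np.uint8))
P=read_state()['position'];Rm=R.from_quat(read_state()['ee_rot']).as_matrix()
for n in ("top","side"):
  for y in (-57,-43,43,57):
    for z in (0,8,17): print(n,y,z,np.round(proj(n,P+Rm@[0,y,z]),1))
E
```

```text
top -57 0 [319.6 191.5]
top -57 8 [319.3 191.9]
top -57 17 [318.9 192.2]
top -43 0 [316.9 195.5]
top -43 8 [316.6 195.8]
top -43 17 [316.3 196.2]
top 43 0 [300.4 220.4]
top 43 8 [300.2 220.5]
top 43 17 [300.  220.7]
top 57 0 [297.7 224.5]
top 57 8 [297.5 224.6]
top 57 17 [297.3 224.7]
side -57 0 [321.4 122.5]
side -57 8 [321.1 125.1]
side -57 17 [320.8 127.9]
side -43 0 [322.6 125. ]
side -43 8 [322.3 127.5]
side -43 17 [321.9 130.3]
side 43 0 [330.2 140.9]
side 43 8 [329.9 143.5]
side 43 17 [329.5 146.5]
side 57 0 [331.6 143.7]
side 57 8 [331.2 146.3]
side 57 17 [330.8 149.3]
```

View pics/s2.png

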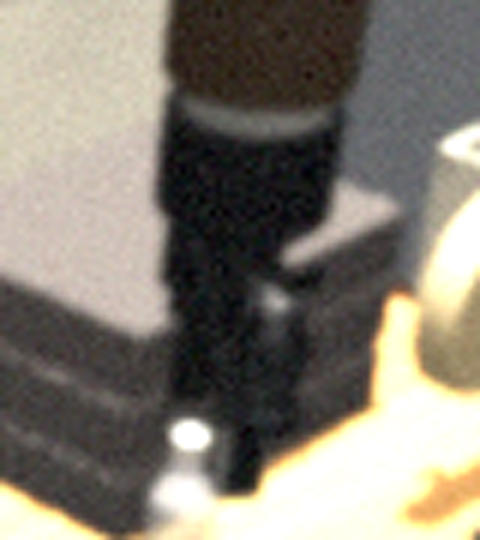

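View pics/t2.png

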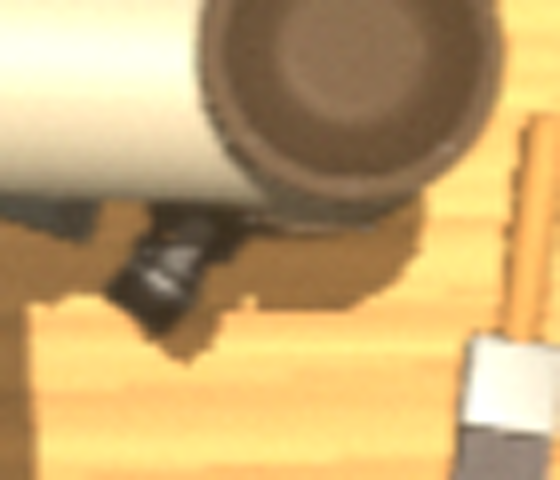

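```bash
python3 - <<'E'
from h import *
for n in("top","side"):
    im=cv2.imread(f"pics/{n}0.png")
    k=2 if n=="side" else 3; u,v,w,h=((330,230,182,154) if n=="side" else (180,300,150,84))
    k=4
    c=cv2.resize(im[v:v+h,u:u+w],None,fx=k,fy=k,interpolation=cv2.INTER_CUBIC)
    for r,z,col in((75,0,(0,255,0)),(95,0,(255,0,255))):
        for a in np.linspace(0,2*np.pi,72):
            p=proj(n,(r*np.cos(a),r*np.sin(a),z)); cv2.circle(c,(int((p[0]-u+.5)*k),int((p[1]-v+.5)*k)),1,col,-1)
    cv2.imwrite(f"pics/{n}base.png",c)
for P in((570,-15,100),):
    for n in("top","side"):
        p=np.array(proj(n,P)); print(n,p,[ (np.array(proj(n,np.array(P)+e))-p).round(2) for e in np.eye(3)*10])
E
```

```text
top [251.65231694 188.03903233] [array([-0.  , -3.08]), array([-3.11,  0.01]), array([-0.08, -0.38])]
side [259.58549999 190.05861387] [array([-2.31, -1.65]), array([-2.68,  1.38]), array([ 0.06, -2.82])]
```

View pics/sidebase.png

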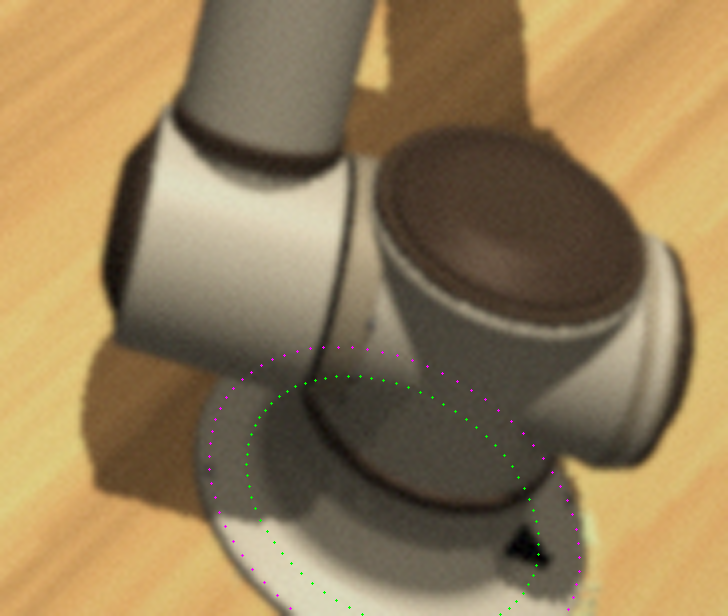

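View pics/topbase.png

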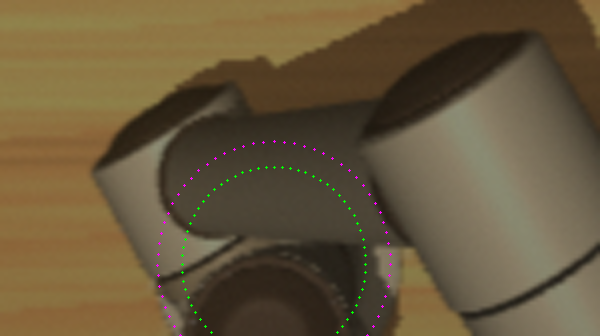

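jog_arm(increments=[[0,0,0.02,0],[0,0,0.05,0],[0,0,0.085,0],[0,0,0.12,0],[0,0,0.14,0],[0,0,0.147,0],[0,0,0.147,0]])

```text
clock: 2.33
position: [492.2, -183.1, 112.0]
ee_rot: [-0.467, 0.884, 0.0, 0.001]
contact_force: [0.9, 0.8, 0.5]
gripper_width: 85.2
```

```bash
python3 - <<'E'
from h import *
s=read_state(); print(s['position'],s['clock'])
t=get_image("top"); d=get_image("side")
P=s['position'];Rm=R.from_quat(s['ee_rot']).as_matrix()
for n,im,b in(("top",t,(270,180,60,50)),("side",d,(275,150,80,70))):
    cv2.imwrite(f"pics/{n}3full.png",im[:,:,::-1])
    k=8; u,v,w,h=b
    c=cv2.resize(im[v:v+h,u:u+w],None,fx=k,fy=k,interpolation=cv2.INTER_CUBIC)
    c=np.clip(c*1.8,0,255).astype(np.uint8)
    for q,col in(([0,0,0],(255,0,0)),([11,57,4],(0,255,0)),([-11,57,4],(0,255,0)),([11,-57,4],(0,255,0)),([-11,-57,4],(0,255,0))):
        p=proj(n,P+Rm@q); cv2.circle(c,(int((p[0]-u+.5)*k),int((p[1]-v+.5)*k)),3,col,1)
    cv2.imwrite(f"pics/{n}3.png",c[:,:,::-1])
E
```

```text
[ 492.2499161  -183.08899224  112.01185103] 2.325
```

View pics/side3.png

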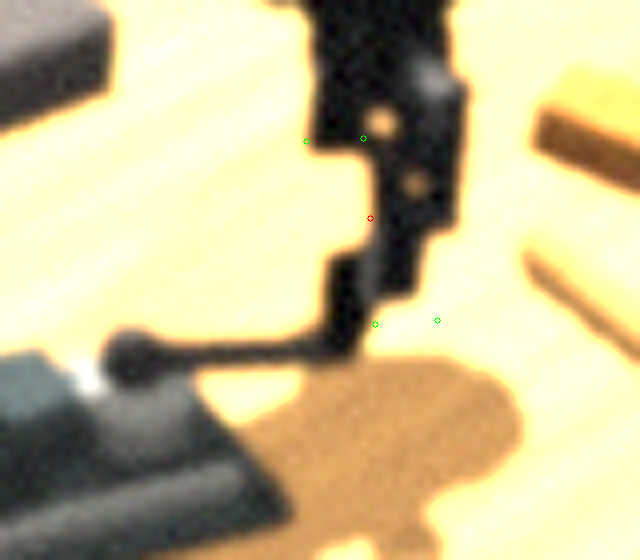

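View pics/top3.png

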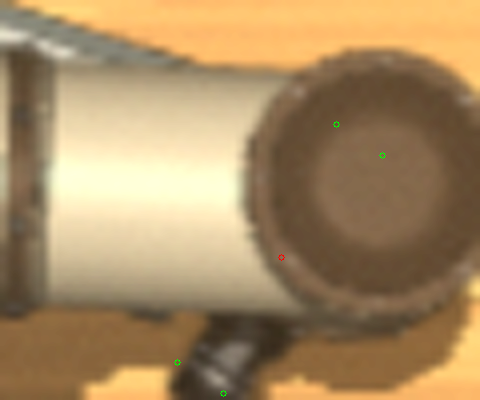

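jog_arm(increments=[[-0.004,0,0.01,0],[-0.004,0,0.02,0],[-0.004,0,0.03,0],[-0.004,0,0.032,0],[-0.004,0,0.032,0]])

```text
clock: 3.05
position: [495.4, -179.4, 80.6]
ee_rot: [-0.467, 0.884, -0.0, 0.001]
contact_force: [0.4, -0.2, 0.4]
gripper_width: 85.2
```

jog_arm(increments=[[0,0,0,0],[0,0,0,0],[0,0,0,0],[0,0,0,0],[0,0,0,0]], hand=0)

```text
clock: 3.68
position: [495.4, -179.4, 80.6]
ee_rot: [-0.467, 0.884, -0.0, 0.001]
contact_force: [0.5, 0.3, -1.3]
gripper_width: 42.9
```

```bash
python3 - <<'E'
from h import *
s=read_state(); print(s['position'],s['clock'],s['contact_force'],s['gripper_width'])
d=get_image("side")
crop("side",275,150,80,70,8,"s4.png",np.clip(d*1.8,0,255).astype(np.uint8))
E
```

```text
[ 495.38710496 -179.44162495   80.62807204] 3.675 [ 0.46170322  0.25361799 -1.32066025] 42.94685357694215
```

View pics/s4.png

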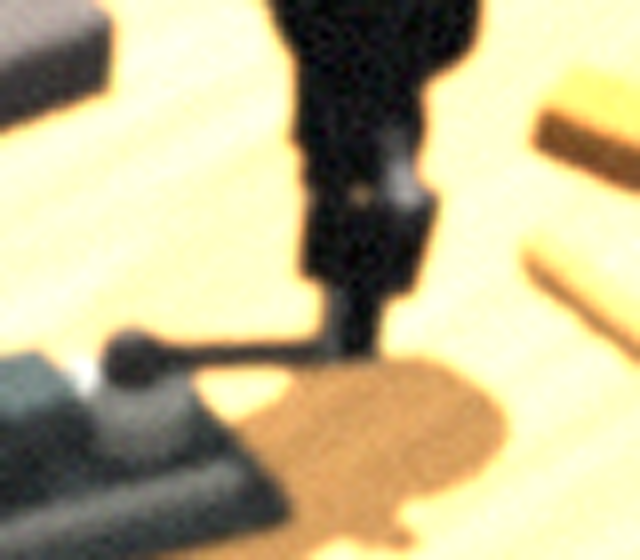

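```bash
cat > arc.py <<'E'
from h import *
def arc(thetas,P=(538.5,-116.5),r=80):
    s=read_state();p=s['position'];M=R.from_quat(s['ee_rot']).as_matrix()
    y=np.array([.31,.951]);x=np.array([.951,-.31]);P=np.array(P)
    d=p[:2]-P; print("now r,theta",np.linalg.norm(d),np.arctan2(-d@x,-d@y),s['clock'],s['contact_force'],s['gripper_width'])
    ty=np.degrees(np.arctan2(M[1,1],M[0,1]))
    for t in thetas:
        q=P+r*(-y*np.cos(t)-x*np.sin(t)); w=np.r_[q-p[:2],80-p[2]]; l=M.T@w
        tg=y*np.sin(t)-x*np.cos(t); print(round(t,2),np.round(l/1000,3).tolist(),round(ty-np.degrees(np.arctan2(tg[1],tg[0])),1), q.round(1))
E
python3 -c "
from arc import *
arc(np.arange(.34,.9,.06))"
```

```text
now r,theta 76.3361311668917 0.2855129201355663 3.725 [ 0.44154272 -0.00417709 -0.09489179] 42.907209190972516
0.34 [0.004, 0.004, 0.001] 3.2 [ 489.7 -180. ]
0.4 [0.003, 0.009, 0.001] 6.6 [ 486.  -176.9]
0.46 [0.002, 0.014, 0.001] 10.1 [ 482.5 -173.7]
0.52 [0.001, 0.019, 0.001] 13.5 [ 479.2 -170.2]
0.58 [0.0, 0.023, 0.001] 17.0 [ 476.1 -166.5]
0.64 [-0.001, 0.028, 0.001] 20.4 [ 473.2 -162.7]
0.7 [-0.003, 0.032, 0.001] 23.8 [ 470.5 -158.7]
0.76 [-0.005, 0.037, 0.001] 27.3 [ 468.1 -154.6]
0.82 [-0.008, 0.041, 0.001] 30.7 [ 466.  -150.3]
0.88 [-0.01, 0.045, 0.001] 34.2 [ 464.1 -145.9]
```

jog_arm(increments=[[0.003,0.004,0.001,3],[0.003,0.009,0.001,6.5],[0.002,0.014,0.001,10],[0.001,0.019,0.001,13.5],[0,0.023,0.001,17],[-0.001,0.028,0.001,20.5],[-0.003,0.032,0.001,24],[-0.005,0.037,0.001,27.5],[-0.008,0.041,0.001,30.5],[-0.01,0.045,0.001,34]])

```text
clock: 4.97
position: [464.3, -146.4, 79.8]
ee_rot: [-0.187, 0.982, -0.0, 0.002]
contact_force: [2.4, -4.2, -1.6]
gripper_width: 42.5
```

```bash
python3 - <<'E'
from arc import *
arc(np.arange(.92,1.5,.06))
d=get_image("side");t=get_image("top")
crop("side",235,150,100,80,6,"s5.png",np.clip(d*1.6,0,255).astype(np.uint8))
crop("top",215,160,100,75,6,"t5.png",np.clip(t*1.6,0,255).astype(np.uint8))
E
```

```text
now r,theta 79.97474767124787 0.871899159011199 4.975 [ 2.43128729 -4.16957757 -1.5683231 ] 42.50506964208773
0.92 [-0.0, 0.004, -0.0] 2.3 [ 462.9 -142.9]
0.98 [-0.0, 0.009, -0.0] 5.8 [ 461.5 -138.3]
1.04 [-0.001, 0.013, -0.0] 9.2 [ 460.3 -133.6]
1.1 [-0.002, 0.018, -0.0] 12.7 [ 459.4 -128.9]
1.16 [-0.003, 0.023, -0.0] 16.1 [ 458.8 -124.1]
1.22 [-0.005, 0.027, -0.0] 19.5 [ 458.5 -119.4]
1.28 [-0.006, 0.032, -0.0] 23.0 [ 458.5 -114.6]
1.34 [-0.008, 0.036, -0.0] 26.4 [ 458.8 -109.8]
1.4 [-0.011, 0.04, -0.0] 29.8 [ 459.3 -105. ]
1.46 [-0.013, 0.044, -0.0] 33.3 [ 460.1 -100.3]
```

View pics/s5.png

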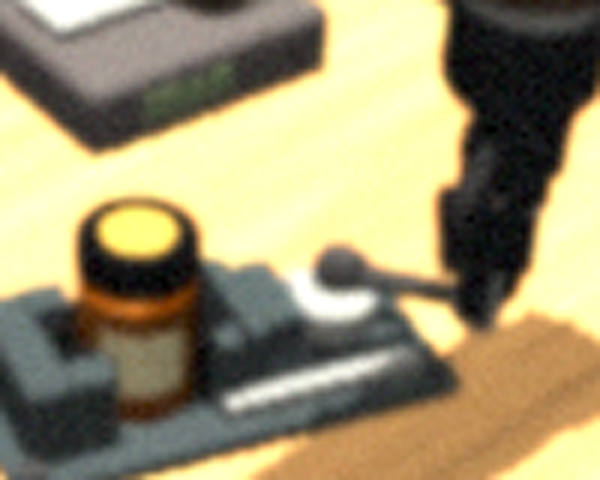

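View pics/t5.png

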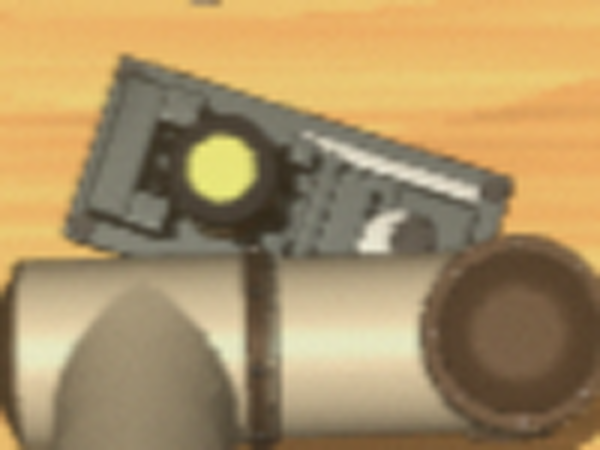

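The lever is following the fork with about 5 N at the knob, so I'll continue along the arc.

jog_arm(increments=[[0,0.004,0,2.5],[0,0.009,0,6],[-0.001,0.013,0,9],[-0.002,0.018,0,12.5],[-0.003,0.023,0,16],[-0.005,0.027,0,19.5],[-0.006,0.032,0,23],[-0.008,0.036,0,26.5],[-0.011,0.04,0,30],[-0.013,0.044,0,33]])

```text
clock: 6.32
position: [459.2, -101.2, 79.7]
ee_rot: [0.099, 0.995, -0.0, 0.001]
contact_force: [-0.3, -6.7, -0.1]
gripper_width: 42.8
```

```bash
python3 - <<'E'
from arc import *
arc(np.arange(1.49,1.75,.03))
E
```

```text
now r,theta 80.71146085684484 1.4461241037004715 6.325 [-0.32049445 -6.70929965 -0.14740144] 42.75790315945346
1.49 [-0.001, 0.004, -0.0] 2.1 [460.7 -97.9]
1.52 [-0.001, 0.006, -0.0] 3.8 [461.3 -95.6]
1.55 [-0.001, 0.008, -0.0] 5.5 [461.9 -93.3]
1.58 [-0.001, 0.011, -0.0] 7.3 [462.7 -91. ]
1.61 [-0.002, 0.013, -0.0] 9.0 [463.5 -88.7]
1.64 [-0.002, 0.015, -0.0] 10.7 [464.3 -86.5]
1.67 [-0.003, 0.018, -0.0] 12.4 [465.3 -84.3]
1.7 [-0.003, 0.02, -0.0] 14.1 [466.2 -82.1]
1.73 [-0.004, 0.022, -0.0] 15.9 [467.3 -80. ]
```

jog_arm(increments=[[0,0.003,0,2],[0,0.006,0,4],[-0.001,0.008,0,5.5],[-0.001,0.011,0,7.5],[-0.002,0.013,0,9],[-0.002,0.013,0,9]])

```text
clock: 7.08
position: [462.4, -89.8, 79.6]
ee_rot: [0.176, 0.984, -0.001, -0.001]
contact_force: [-1.5, -5.4, 1.7]
gripper_width: 42.8
```

```bash
python3 - <<'E'
from arc import *
arc([1.6])
d=get_image("side");t=get_image("top")
crop("side",220,150,110,80,7,"s6.png",np.clip(d*1.6,0,255).astype(np.uint8))
crop("top",215,160,100,75,7,"t6.png",np.clip(t*1.6,0,255).astype(np.uint8))
E
```

```text
now r,theta 80.68633745075964 1.593346898935331 7.075 [-1.53820219 -5.38829123  1.73509859] 42.752099130195106
1.6 [-0.001, 0.001, -0.0] -0.5 [463.2 -89.5]
```

View pics/s6.png

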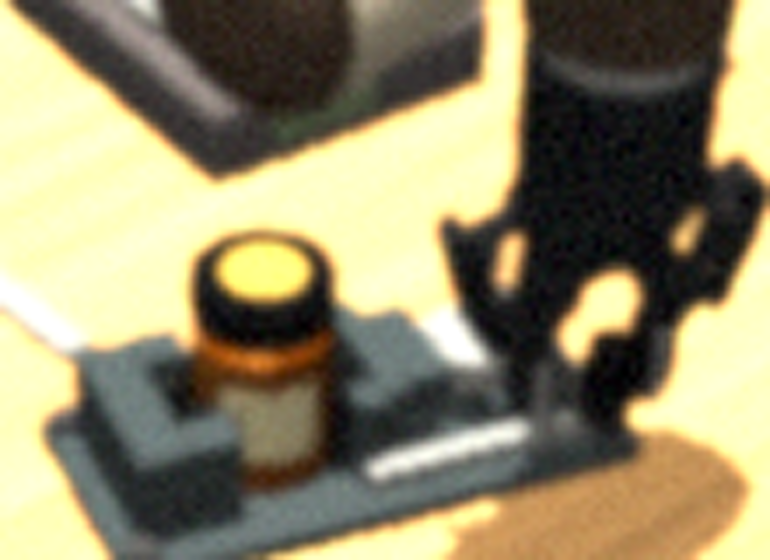

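View pics/t6.png

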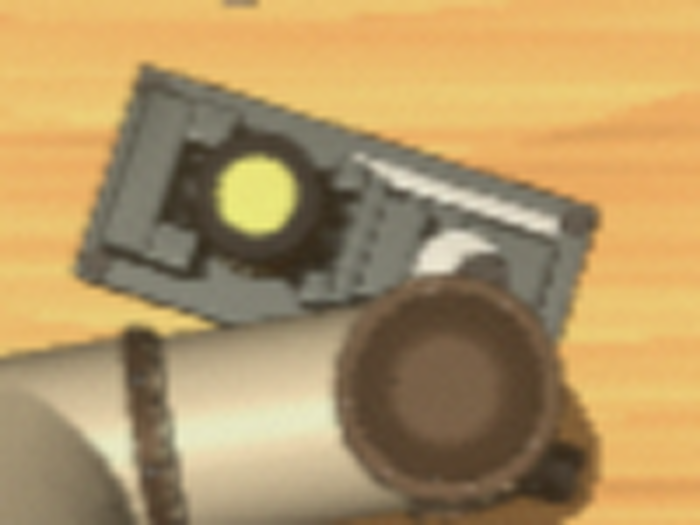

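jog_arm(increments=[[0,0.003,0,1],[0,0.005,0,2],[0,0.005,0,2]])

```text
clock: 7.55
position: [463.4, -86.0, 79.6]
ee_rot: [0.192, 0.981, -0.002, -0.002]
contact_force: [-1.2, -6.1, 1.1]
gripper_width: 42.7
```

jog_arm(increments=[[0,0.003,0,0],[0,0.004,0,0],[0,0.004,0,0]])

```text
clock: 7.92
position: [463.7, -83.4, 79.5]
ee_rot: [0.192, 0.981, -0.003, -0.003]
contact_force: [-1.0, -6.4, 1.3]
gripper_width: 42.7
```

jog_arm(increments=[[0,0.004,0,0],[0,0.006,0,0],[0,0.006,0,0],[0,0.006,0,0]])

```text
clock: 8.43
position: [464.0, -80.6, 79.4]
ee_rot: [0.191, 0.982, -0.005, -0.005]
contact_force: [-0.6, -13.9, 1.7]
gripper_width: 43.0
```

jog_arm(increments=[[0,0.004,0,0],[0,0.006,0,0],[0,0.006,0,0],[0,0.006,0,0]])

```text
clock: 8.93
position: [463.9, -80.1, 79.2]
ee_rot: [0.19, 0.982, -0.009, -0.008]
contact_force: [0.5, -28.9, 0.0]
gripper_width: 42.7
```

jog_arm(increments=[[0,-0.004,0,0],[0,-0.009,0,0],[0,-0.009,-0.015,0],[0,-0.009,-0.04,0],[0,-0.009,-0.08,0],[0,-0.009,-0.11,0],[-0.02,-0.03,-0.12,0],[-0.02,-0.06,-0.12,0],[-0.02,-0.09,-0.12,0],[-0.02,-0.1,-0.12,0]], hand=0)

```text
clock: 10.18
position: [447.2, -179.0, 201.2]
ee_rot: [0.19, 0.982, -0.009, -0.008]
contact_force: [-0.3, 0.6, -0.4]
gripper_width: 42.9
```

```bash
python3 - <<'E'
from h import *
s=read_state(); print(s['position'],s['clock'],s['contact_force'],s['joints'])
d=get_image("side");t=get_image("top")
cv2.imwrite("pics/side7full.png",d[:,:,::-1]);cv2.imwrite("pics/top7full.png",t[:,:,::-1])
crop("side",220,165,110,80,7,"s7.png",np.clip(d*1.6,0,255).astype(np.uint8))
crop("top",215,160,100,75,8,"t7.png",np.clip(t*1.6,0,255).astype(np.uint8))
E
```

```text
[ 447.19460547 -179.02777673  201.18188337] 10.175 [-0.32254132  0.61117444 -0.36576597] [-0.0331104   0.19037524 -0.40325325  0.01847534 -0.99615463 -1.93054453]
```

View pics/s7.png

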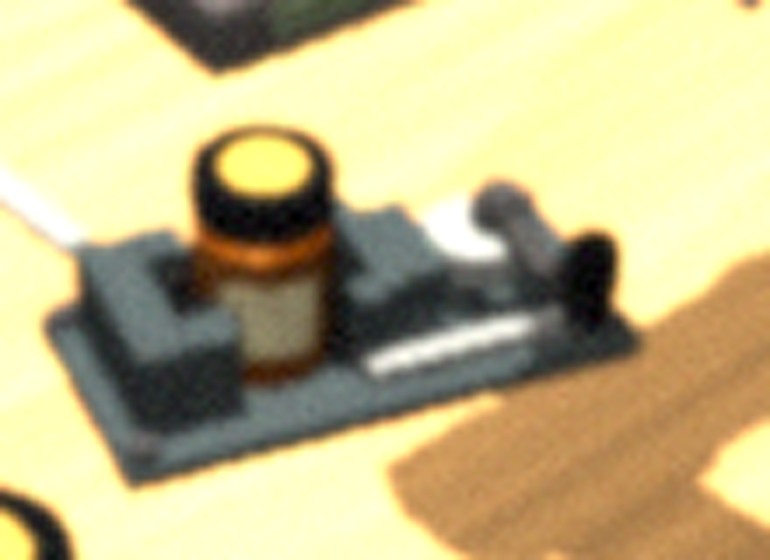

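View pics/t7.png

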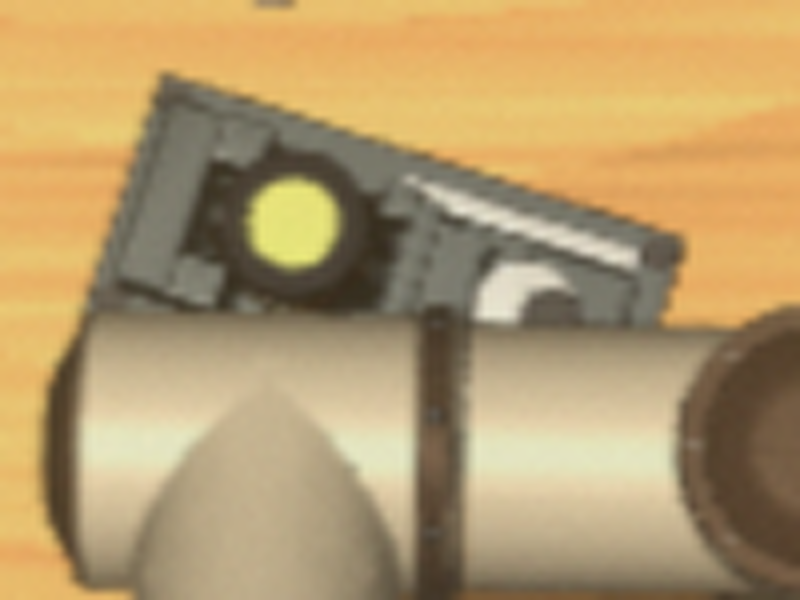

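```bash
python3 - <<'E'
from h import *
cp=lambda x,y:(215+(x+.5)/8-.5,160+(y+.5)/8-.5)
cs=lambda x,y:(220+(x+.5)/7-.5,165+(y+.5)/7-.5)
t=cv2.imread("pics/top7full.png");s=cv2.imread("pics/side7full.png")
def cen(im,box,lo,hi):
    u,v,w,h=box; m=cv2.inRange(cv2.cvtColor(im[v:v+h,u:u+w],cv2.COLOR_BGR2HSV),lo,hi)
    n,l,st,c=cv2.connectedComponentsWithStats(m); i=1+np.argmax(st[1:,4]); return c[i]+[u,v],st[i]
a,sa=cen(t,(238,175,28,28),(20,80,90),(40,255,255)); b,sb=cen(s,(246,180,24,15),(18,80,130),(40,255,255))
print(a,sa,b,sb); print("disc top",onz("top",*a,107),"side",onz("side",*b,107),two(a,b))
print("knob side",onz("side",*cs(597,245),97),"pivot",onz("side",*cs(500,203),60))
S=read_state();print(R.from_quat(S['ee_rot']).as_matrix().round(3))
# stop estimate
E
```

```text
[251.         187.39215686] [  8   7  11  12 102] [257.5        185.06372549] [  0   0  24  14 204]
disc top [571.23585889 -13.09903206 107.        ] side [584.60908263 -19.67311201 107.        ] (array([571.73773357, -11.65488266, 117.75847375]), np.float64(5.041673670373316))
knob side [460.28775543 -85.62314055  97.        ] pivot [ 536.76017734 -110.06156167   60.        ]
[[-0.928  0.373 -0.019]
 [ 0.373  0.928 -0.015]
 [ 0.012 -0.021 -1.   ]]
```

jog_arm(increments=[[-0.01,0.03,0,0],[-0.02,0.07,0,0],[-0.03,0.11,0,0],[-0.04,0.15,0.01,0],[-0.05,0.185,0.025,0],[-0.0535,0.2,0.045,0],[-0.0535,0.205,0.056,0],[-0.0535,0.205,0.056,0],[-0.0535,0.205,0.056,0]], hand=1)

```text
clock: 11.4
position: [572.6, -9.6, 141.0]
ee_rot: [0.19, 0.982, -0.009, -0.008]
contact_force: [-0.0, -0.0, 0.2]
gripper_width: 85.6
```

```bash
python3 - <<'E'
from h import *
s=read_state(); print(s['position'],s['clock'],s['contact_force'],s['joints'])
d=get_image("side");t=get_image("top");P=s['position'];Rm=R.from_quat(s['ee_rot']).as_matrix()
for n,im,b in(("top",t,(215,150,80,60)),("side",d,(210,140,100,80))):
    cv2.imwrite(f"pics/{n}8full.png",im[:,:,::-1])
    k=7; u,v,w,h=b
    c=cv2.resize(im[v:v+h,u:u+w],None,fx=k,fy=k,interpolation=cv2.INTER_CUBIC)
    c=np.clip(c*1.8,0,255).astype(np.uint8)
    for q,col in(([0,0,0],(255,0,0)),([11,45,4],(0,255,0)),([-11,45,4],(0,255,0)),([11,-45,4],(0,255,0)),([-11,-45,4],(0,255,0))):
        p=proj(n,P+Rm@q); cv2.circle(c,(int((p[0]-u+.5)*k),int((p[1]-v+.5)*k)),3,col,1)
    cv2.imwrite(f"pics/{n}8.png",c[:,:,::-1])
E
```

```text
[572.63562133  -9.61921168 140.99425674] 11.4 [-0.01128371 -0.03866477  0.16613534] [ 0.2708616   0.40371136 -0.26040077  0.011994   -0.92831638 -2.23173751]
```

View pics/side8.png

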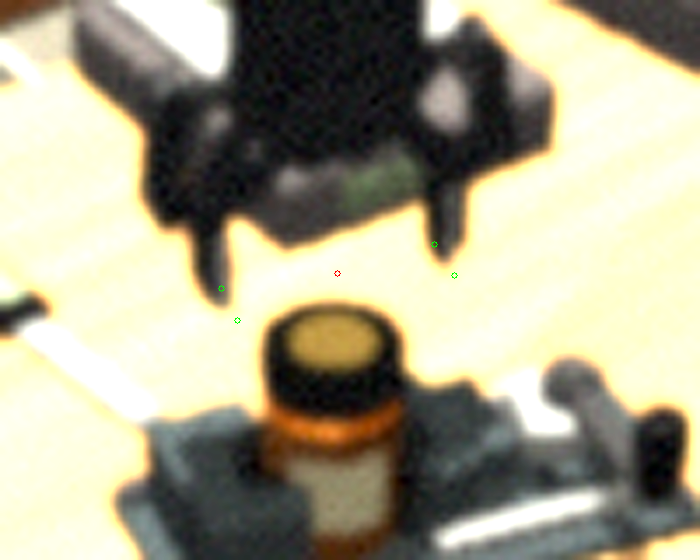

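View pics/top8.png

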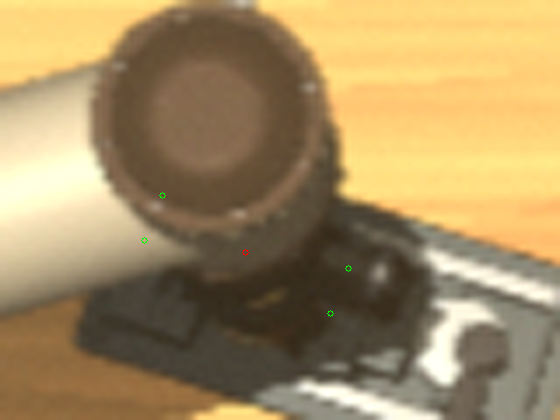

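jog_arm(increments=[[0,-0.0014,0.01,0],[0,-0.0014,0.022,0],[0,-0.0014,0.034,0],[0,-0.0014,0.044,0],[0,-0.0014,0.049,0],[0,-0.0014,0.049,0]])

```text
clock: 12.25
position: [571.2, -11.8, 91.7]
ee_rot: [0.19, 0.982, -0.009, -0.008]
contact_force: [0.1, -0.4, -0.4]
gripper_width: 85.4
```

```bash
python3 - <<'E'
from h import *
s=read_state(); print(s['position'],s['clock'],s['contact_force'])
d=get_image("side");t=get_image("top")
cv2.imwrite("pics/side9full.png",d[:,:,::-1])
crop("side",210,150,100,80,7,"s9.png",np.clip(d*2,0,255).astype(np.uint8))
crop("top",215,150,80,60,7,"t9.png",np.clip(t*2,0,255).astype(np.uint8))
E
```

```text
[571.23389721 -11.81594938  91.73855585] 12.25 [ 0.13498449 -0.42484352 -0.44250347]
```

View pics/s9.png

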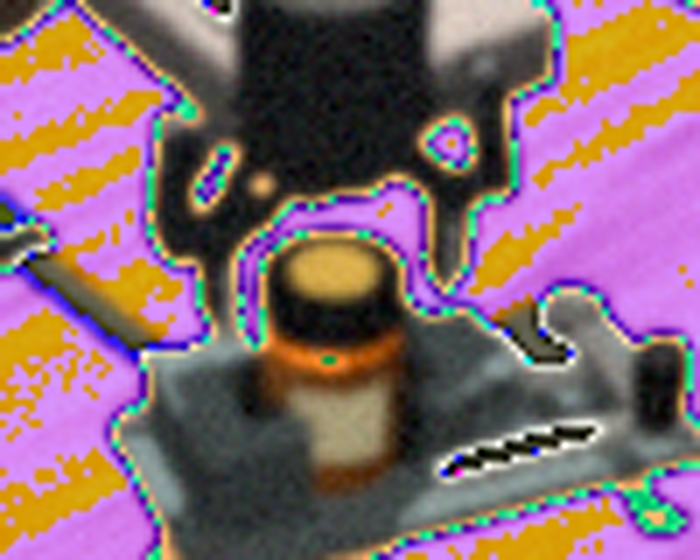

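View pics/t9.png

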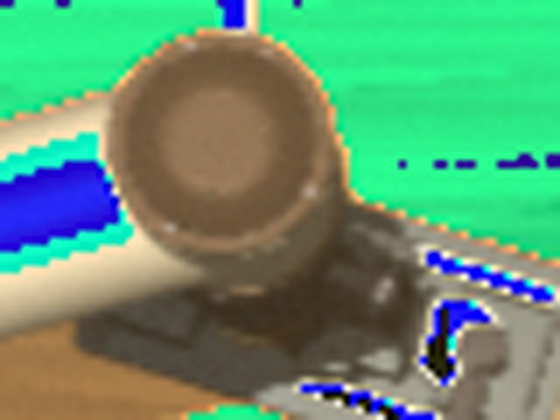

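jog_arm(increments=[[0,0,0,0],[0,0,0,0],[0,0,0,0],[0,0,0,0],[0,0,0,0]], hand=-1)

```text
clock: 12.98
position: [572.8, -11.2, 93.6]
ee_rot: [0.19, 0.982, -0.008, -0.006]
contact_force: [-0.0, 2.4, 5.6]
gripper_width: 58.7
```

```bash
python3 - <<'E'
from h import *
s=read_state(); print(s['position'],s['clock'],s['contact_force'],s['wrist_torque'],s['gripper_width'],s['ee_rot'])
d=get_image("side")
cv2.imwrite("pics/side10full.png",d[:,:,::-1])
crop("side",210,150,100,80,7,"s10.png",np.clip(d*1.5,0,255).astype(np.uint8))
E
```

```text
[572.79099142 -11.22778736  93.56840417] 12.975 [-0.02231451  2.410108    5.5514821 ] [ 0.84426905 -0.14563016 -0.0709504 ] 58.7478477889689 [ 0.19014993  0.98170505 -0.00823268 -0.00551616]
```

View pics/s10.png

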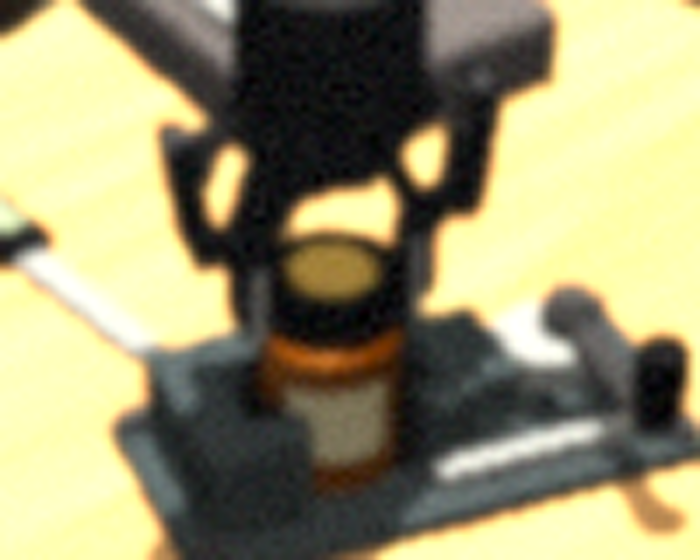

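jog_arm(increments=[[0,0,0,-3],[0,0,0,-6],[0,0,0,-9],[0,0,0,-12],[0,0,0,-15]])

```text
clock: 13.65
position: [572.8, -11.3, 93.7]
ee_rot: [0.06, 0.998, -0.007, -0.006]
contact_force: [0.3, 0.9, 3.8]
gripper_width: 58.9
```

```bash
cat > st.py <<'E'
from h import *
s=read_state();M=R.from_quat(s['ee_rot']).as_matrix(); print(s['position'].round(2),s['clock'],s['contact_force'].round(2),s['wrist_torque'].round(3),s['gripper_width'],"yaw_y",np.degrees(np.arctan2(M[1,1],M[0,1])).round(2),"tilt",np.degrees(np.arccos(-M[2,2])).round(2),s['joints'].round(3)[5]); print(M.round(4).tolist())
E
python3 st.py
```

```text
[572.81 -11.32  93.69] 13.65 [0.29 0.89 3.78] [ 0.271 -0.048 -0.458] 58.90970317294222 yaw_y 83.08 tilt 1.12 -1.969
[[-0.9926, 0.1204, -0.0139], [0.1206, 0.9926, -0.0139], [0.0121, -0.0154, -0.9998]]
```

jog_arm(increments=[[0,0,0,-3],[0,0,0,-6],[0,0,0,-9],[0,0,0,-12],[0,0,0,-15],[0,0,0,-18],[0,0,0,-21],[0,0,0,-24],[0,0,0,-25]])

```text
clock: 14.78
position: [573.1, -11.7, 94.4]
ee_rot: [-0.158, 0.987, -0.006, -0.008]
contact_force: [0.6, 0.0, 5.2]
gripper_width: 58.8
```

```bash
python3 st.py; python3 - <<'E'
from h import *
d=get_image("side");crop("side",220,160,80,70,8,"s11.png",np.clip(d*1.5,0,255).astype(np.uint8))
E
```

```text
[573.11 -11.72  94.39] 14.775 [0.58 0.02 5.16] [-0.085  0.048 -0.063] 58.77323932491854 yaw_y 108.16 tilt 1.13 -1.531
[[-0.9501, -0.3116, -0.0131], [-0.3115, 0.9501, -0.0146], [0.017, -0.0098, -0.9998]]
```

View pics/s11.png

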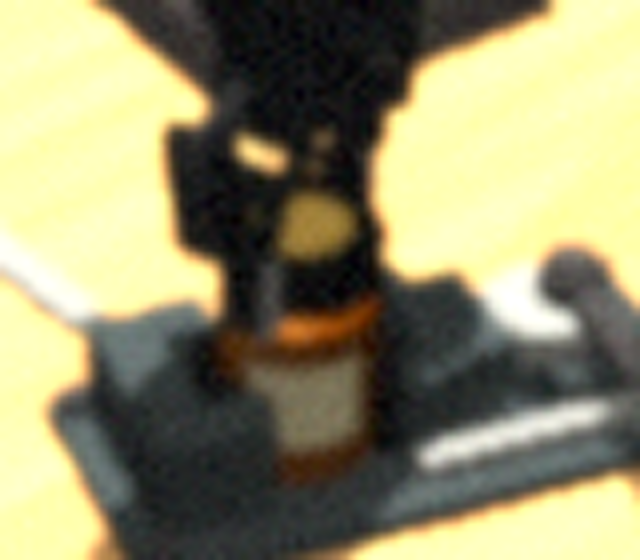

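jog_arm(increments=[[0,0,0,-3],[0,0,0,-6],[0,0,0,-9],[0,0,0,-12],[0,0,0,-15],[0,0,0,-15],[0,0,0,-15]])

```text
clock: 15.7
position: [573.2, -11.6, 94.5]
ee_rot: [-0.285, 0.958, -0.005, -0.008]
contact_force: [0.4, 2.1, 2.9]
gripper_width: 58.9
```

```bash
python3 st.py
```

```text
[573.18 -11.61  94.55] 15.7 [0.44 2.07 2.86] [0.541 0.022 0.087] 58.89025111007435 yaw_y 123.15 tilt 1.12 -1.27
[[-0.8371, -0.5469, -0.0129], [-0.5467, 0.8372, -0.0146], [0.0188, -0.0052, -0.9998]]
```

jog_arm(increments=[[0,0,-0.002,0],[0,0,-0.004,0],[0,0,-0.006,0],[0,0,-0.008,0]])

```text
clock: 16.2
position: [572.8, -11.8, 102.4]
ee_rot: [-0.285, 0.958, -0.005, -0.009]
contact_force: [-0.6, 0.7, -0.8]
gripper_width: 58.7
```

```bash
python3 st.py; python3 - <<'E'
from h import *
d=get_image("side");crop("side",220,150,80,70,8,"s12.png",np.clip(d*1.5,0,255).astype(np.uint8))
E
```

```text
[572.77 -11.77 102.37] 16.2 [-0.62  0.72 -0.79] [ 0.209  0.044 -0.051] 58.68657622736534 yaw_y 123.14 tilt 1.19 -1.27
[[-0.8372, -0.5467, -0.0143], [-0.5465, 0.8373, -0.015], [0.0202, -0.0047, -0.9998]]
```

View pics/s12.png

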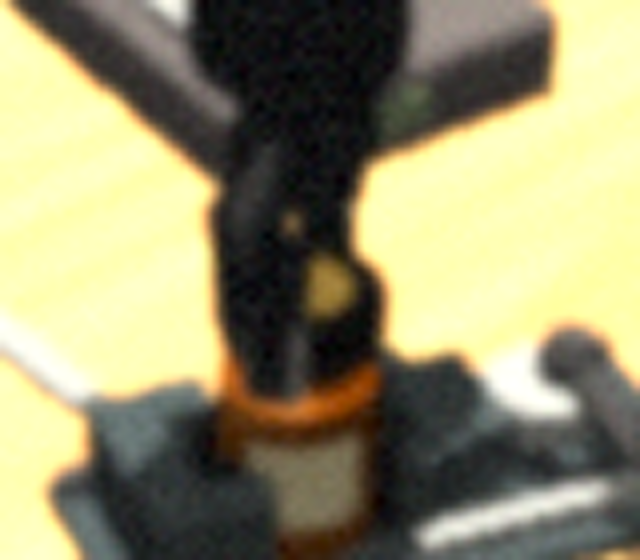

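The cap is rising freely: wrist force is under 1 N and the amber neck is showing below it at about (300,390) in the crop. I'll lift the rest of the way.

jog_arm(increments=[[0,0,-0.003,0],[0,0,-0.006,0],[0,0,-0.01,0],[0,0,-0.014,0],[0.0005,0,-0.018,0],[0.0005,0,-0.022,0],[0.0005,0,-0.025,0],[0.0005,0,-0.028,0],[0.0005,0,-0.028,0],[0.0005,0,-0.028,0]])

```text
clock: 17.5
position: [572.8, -11.6, 130.6]
ee_rot: [-0.285, 0.958, -0.005, -0.009]
contact_force: [-0.0, -0.2, -0.5]
gripper_width: 58.8
```

```bash
python3 st.py; python3 - <<'E'
from h import *
d=get_image("side");t=get_image("top");crop("side",210,140,100,80,7,"s13.png",np.clip(d*1.5,0,255).astype(np.uint8))
cv2.imwrite("pics/top13.png",t[:,:,::-1])
E
```

```text
[572.77 -11.61 130.6 ] 17.5 [-0.02 -0.24 -0.54] [ 0.044 -0.    -0.005] 58.83791739219528 yaw_y 123.14 tilt 1.17 -1.269
[[-0.8372, -0.5467, -0.014], [-0.5465, 0.8373, -0.0149], [0.0199, -0.0048, -0.9998]]
```

View pics/s13.png

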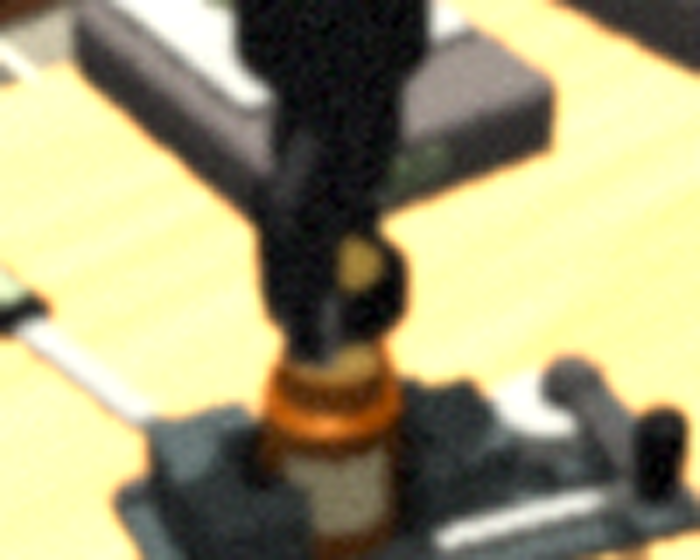

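View pics/top13.png

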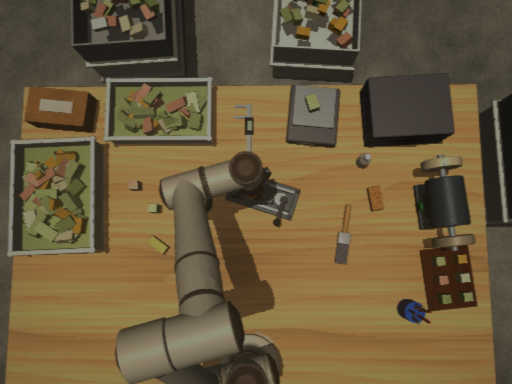

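```bash
python3 -c "
from bench import *
print(job_done())"
```

```text
the job is handed in; nothing more can be done
None
```

The job is handed in; no verdict came back. The cap is off and held about 20 mm above the jar's mouth, with the jar still in the vice.

- **Lever:** I half-closed the fingers around the knob and pushed it along its arc. At the stop the push climbed from about 6 N to 29 N with almost no further motion. Later pictures show the lever still closed.
- **Unscrewing:** I gripped the cap at 58.8 mm and turned it about 55° counter-clockwise. The resisting torque was about 0.46 N m at 15°, and had fallen to about 0.06 N m by 40°.
- **Lift:** I raised the cap about 36 mm straight up with under 1 N of force.

**Last checks:**
- The side picture shows the open neck below the held cap and the jar standing upright in the jaws.
- The tool was tilted 1.2°, force on it was about 0.5 N, and the clock read 17.5 s.
- The other bench items look unmoved in the top picture, though I did not measure them.

**Disagreements and unmeasured points:**
- The two cameras differed by 3–10 mm, mostly in y. I settled the cap position by comparing fingertips and cap in the side view, and the grip then centred itself.
- The knob at the stop was about 7 mm further along than the vice geometry predicted.
- Pushing against the stop left the small tool tilt, which the jog cannot correct.
- I had no direct reading of the lever angle, the clamp force, how far the jar moved, or the cap's angle. I inferred these from force, tool angle and pictures.

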